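# Put the snail model away in its lidded case

## Robot

A 7-joint arm with a two-finger parallel gripper is mounted at the origin on the work surface. World frame = base frame: x ahead of the robot, y to its left, z up, the work surface at z = 0. Lengths are in m, angles in rad, forces in N, time in s.
With the tool pointing down it reaches from about 0.4 to 0.9 m from the base axis. Payload 5.5 kg.
Tool frame: the origin (TCP) lies between the finger pads; the fingertips stand 22 mm ahead of it and the grasp point (between the pads) lies 3 mm ahead of it; z points along the fingers, y is the line along which they close (so a half turn about z gives the same grasp; the last joint's range is limited). The gripper opens to 92 mm and grips with 3 to 60 N. Pads are 19 mm wide; open, the fingers measure 130 mm over their backs; the gripper's body (75 mm by 190 mm) begins 47 mm behind the grasp point.
Start: joints at [1.407, 0.501, -0.427, 1.55, 0.221, 1.138, -0.21], TCP at [0.269, -0.592, 0.249] pointing down, gripper open.
Joint ranges: [-2.88, 2.88], [-0.31, 2.03], [-1.54, 1.56], [0.2, 2.42], [-1.41, 4.55], [0.19, 2.02], [-2.57, 2.57]. Speed limits (rad/s): [2.57, 2.57, 3.14, 3.14, 3.14, 3.14, 3.14].

## Interface

Orientations are given as a rotation vector (axis times angle).
In Python, from cell import status, grab_frame, camera_model, workorder gives the robot as it stands.
- The arm moves only by the tool drive_tool, never from a script. Its argument "plan" is text: rows parted by semicolons, each of 7 numbers parted by spaces: the shift along the tool's x, y, z in m, then the turn, a rotation vector about the tool's x, y, z in degrees, then the opening, from 0 (shut) to 1 (fully open). A call has exactly 5 rows; each row is the pose to reach, as a shift and turn from the pose commanded when the call began, along the tool's axes at that moment; what a row does not reach only later rows make up. A row lasts 1/10 s, in which the tool goes at most 50 mm and 8.59 degrees, less where a joint would pass 70% of its speed; a pose out of reach is approached as far as the arm can. A call with a gripper value outside its range is refused whole. The fingers move at their own pace and stop on an object; the grip force is fixed at half the most. Time passes only in rows, so rows that repeat a pose let the fingers close, or fill a call up. It gives the time, the measured TCP pose, the force, the opening and the grip force at its end, in the units of the state.
- status.read_state(): the state, without advancing time (a new reading comes with each control period).
- grab_frame(name): name is "side" or "top" or "wrist"; returns the picture (384x512x3 uint8, red, green, blue); there is no depth.
- camera_model(name): a dict with "vfov" (degrees; the focal length in pixels is half the picture's height over the tangent of half this angle, whatever the lens; pixels are square), "cx", "cy" (the principal point, pixels), "extrinsics" (4x4, takes a point from camera to world coordinates); the wrist camera has in their place "hand_eye" (4x4, takes a point from camera to tool coordinates, whose origin is the TCP and whose axes are the flange's). Camera axes: x right, y up, looking along -z (the intrinsics and any distortion apply to the point x, -y, -z); pixel columns grow to the right and rows downward; lengths in m; the calibration is good to about 2 mm. The wrist camera is an equidistant fisheye: a pixel r from the principal point sees the ray r / f radians off the axis. A picture is of the moment at which its call begins: read the wrist's pose just before it. camera_model takes no time and is no camera call.
- workorder.job_done(): hands the job in; it is judged then, once.
The state is a dict: "time_s": time; "joints": joint angles; "joint_vel": joint speeds; "tau": joint torques, N m; "position": TCP position; "eef_rot": TCP orientation; "force": force on the tool from outside, world axes, zero at the start; "wrist_torque": the same for the moment, N m; "grip_width": finger opening in m; "finger_force": force on a finger pad.
Only numpy, scipy, OpenCV 4.12 (cv2) and the standard library are available. Lean on these libraries where they do the work, as an engineer would, in place of code of your own. Each camera call takes 0.05 s, during which the arm holds its last target. There are 200 camera calls.

## Task

The drawing session is over: put the clay snail back in the wooden case. Swing the lid up until it leans on its stop by itself, stand the snail upright on the floor of the empty compartment without dropping it, then lower the lid gently until it is fully shut, never letting it fall. Leave the tortoise and everything else where it is.

Things in the scene. Friction and masses are not known exactly. Their poses are not given: they have to be found in the camera images.
- case: Wooden case, fixed, 140 (x, front to back) by 250 (y) by 75 mm high, walls and floor 6 mm. Origin: centre of its underside; x from its front to its hinge side. A full-height 6 mm wall at y = 0 makes two compartments, each 128 (x) by 116 (y) mm inside, centred at y = +61 and -61 mm: one holds the tortoise, the other the cork liner. Starts closed by a flat lid.
- lid (a joint): Angle of the case's lid, rad: 0 shut (level on the rim), grows as it opens upward about the case's far (+x) top edge to the stop at 1.75, where it leans back past upright and stays. Let go below about 1.5 it falls shut, beyond about 1.65 it tips back onto the stop: hardly any hinge friction. Wooden board 140 by 250 by 8 mm, 0.2 kg.
- lid_hinge (a point): Middle of the lid's hinge line, at the case's far top edge (case x +70, y 0, z 75.5 mm). The hinge line lies along the case's y. The axes turn with the lid.
- tab (a point): Grip point in the wooden tab (24 mm wide along y, 10 thick) that sticks out 34 mm from the middle of the lid's front edge: 24 mm out from that edge, 164 mm from the hinge line, 5 mm above the lid's underside; 80.5 mm above the table when shut, clear beneath. Can turn between fingers closed on its sides. Axes turn with the lid: x to the hinge, y along it, z out of the lid's top.
- liner: Cork liner fixed on the floor of the empty compartment, 120 by 108 by 4 mm thick; its top is 10 mm above the table. Origin: centre of its underside; axes as the case's. This is where the snail belongs; seen only once the lid is open.
- snail: Fired clay snail, about 0.1 kg, loose on the table: foot 76 (x) by 24 (y) by 12 mm high, on it an upright disc shell 40 mm in diameter with flat sides, 26 mm thick along y, centred at x -6, z 30 mm; head and feelers at +x, top at about 50 mm. Origin: centre of its underside, z up.
- tortoise: Fired clay tortoise with domed shell, 54 mm across, about 77 mm long with head and tail, 35 mm high, loose on the floor of the other compartment. Origin: centre of its underside. Leave it alone.
- owl: Fired clay owl standing on the table, round, 46 mm across and 70 mm high. Origin: centre of its underside. Leave it alone.
- eraser: White eraser block 50 (x) by 24 by 14 mm high on the table. Origin: centre of its underside. Leave it alone.
- jar: Empty glass jar mug, 76 mm across, 110 mm high, handle at its +y. Origin: centre of its underside. Leave it alone.
Things that resemble listed ones, but are neither listed nor needed, are in the scene too. What is shaped like the snail but grey, turquoise or yellow is not meant.

How it is judged:
On the way, in this order (a step that is already met when the one before it is completed fails the run):
1. the lid leans open on its stop with no hand on it (value of joint lid above 1.7 rad and contact force between each of the arm, the fingers and case below 0.1 N), for 0.3 s.
2. the snail stands upright and released in the empty compartment, with the lid still open (horizontal distance between snail and liner below 0.055 m and z of snail in the frame of liner below 0.01 m and angle between snail's own z axis and vertical below 0.2 rad and contact force between the fingers and snail below 0.1 N and linear speed of snail below 0.02 m/s and value of joint lid above 1.5 rad), for 0.2 s.
At the end, for the whole second after the job is handed in: The lid is shut (within 0.03 rad), and under it the snail stands upright (within 0.2 rad) and still on the cork liner of the compartment that was empty, its centre within 55 mm of the liner's centre (value of joint lid below 0.03 rad and horizontal distance between snail and liner below 0.055 m and z of snail in the frame of liner below 0.01 m and angle between snail's own z axis and vertical below 0.2 rad and linear speed of snail below 0.02 m/s); the robot touches nothing.
It fails at once if the lid falls or is slammed shut (closing faster than 3 rad/s) (velocity of joint lid below -3 rad/s and value of joint lid below 1.4 rad).
It fails at once if the snail is dropped (faster than 0.5 m/s with no finger on it) (linear speed of snail above 0.5 m/s and contact force between the fingers and snail below 0.1 N).
It fails at once if the tortoise is shifted more than 20 mm or tipped (distance of tortoise from where it was at the start of the episode above 0.02 m or angle between tortoise's own z axis and vertical above 0.4 rad).
It fails at once if the owl, the eraser or the jar is shifted more than 25 mm or tipped (distance of any of owl, eraser, jar from where it was at the start of the episode above 0.025 m or angle between any of owl, jar's own z axis and vertical above 0.4 rad).
It also fails if it takes over 72 s, if anything falls off the work surface, if the arm or the gripper's body presses on something with over 40 N, if the wrist force passes 120 N, or if a joint passes its speed limit or range.

## Working session

There is one attempt and no reset: what is moved stays moved. The work goes in short steps, Python scripts to look and compute and a tool call to move; the robot and the scene stay as the last step left them, time stands still between calls to the robot, and variables do not carry over. Pictures are saved under pics/ and viewed, at most 11 in all, crops included, and the job is handed in when it is done.

Besides the shell and the picture viewer there is one more tool, called as name(argument=value, ...) on one line, values as JSON. drive_tool: Moves the arm, as the interface text tells. Its arguments: {"type":"object","properties":{"plan":{"type":"string"}},"required":["plan"]}

```bash
ls; mkdir -p pics
python3 - <<'E'
from cell import status, grab_frame, camera_model
import cv2,numpy as np
s=status.read_state(); print({k:np.round(v,3).tolist() for k,v in s.items()})
for n in("side","top","wrist"):
    m=camera_model(n);print(n,{k:np.round(v,4).tolist() if not isinstance(v,str) else v for k,v in m.items()})
    cv2.imwrite(f"pics/{n}0.png",cv2.cvtColor(grab_frame(n),cv2.COLOR_RGB2BGR))
E
```

```text
pics
{'time_s': 0.0, 'joints': [1.407, 0.502, -0.427, 1.551, 0.221, 1.138, -0.21], 'joint_vel': [-0.001, 0.0, -0.002, -0.0, -0.001, -0.001, 0.0], 'tau': [0.0, -56.658, -5.816, -27.911, -0.069, 0.031, 0.0], 'position': [0.269, -0.591, 0.248], 'eef_rot': [-3.068, -0.665, 0.001], 'force': [-0.293, -0.086, -0.557], 'wrist_torque': [-0.05, -0.029, -0.026], 'finger_force': 0.0, 'grip_width': 0.092}
side {'vfov': 46.7453, 'cx': 257.6934, 'cy': 197.9242, 'extrinsics': [[0.7232, 0.3738, -0.5807, -0.165], [-0.6905, 0.3775, -0.617, -0.65], [-0.0114, 0.8472, 0.5311, 0.6472], [0.0, 0.0, 0.0, 1.0]]}
top {'vfov': 50.6955, 'cx': 258.618, 'cy': 193.888, 'extrinsics': [[-0.0086, 0.9907, -0.1355, 0.3569], [-0.9998, -0.0106, -0.0145, -0.0207], [-0.0158, 0.1354, 0.9907, 1.0572], [0.0, 0.0, 0.0, 1.0]]}
wrist {'vfov': 65.7065, 'cx': 253.5115, 'cy': 198.442, 'hand_eye': [[0.0009, 0.9523, 0.3051, 0.0827], [1.0, -0.0012, 0.0006, 0.0003], [0.001, 0.3051, -0.9523, -0.1366], [0.0, 0.0, 0.0, 1.0]]}
```

View pics/top0.png

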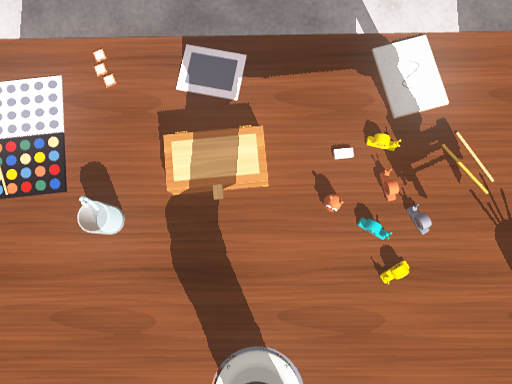

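View pics/side0.png

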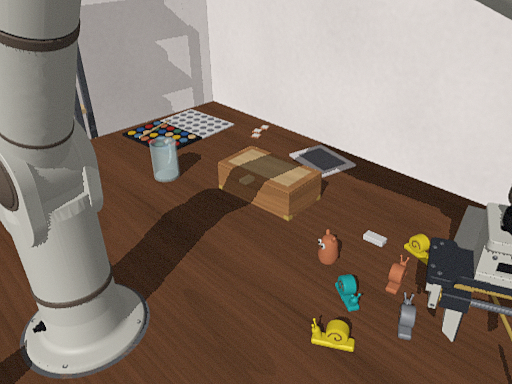

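```bash
cat > h.py <<'E'
import numpy as np,cv2
from scipy.spatial.transform import Rotation as R
from cell import status, grab_frame, camera_model
def pose():
    s=status.read_state(); T=np.eye(4);T[:3,:3]=R.from_rotvec(s["eef_rot"]).as_matrix();T[:3,3]=s["position"];return T,s
def cam(n,T=None):
    m=camera_model(n); E=np.array(m["extrinsics"]) if n!="wrist" else (pose()[0] if T is None else T)@np.array(m["hand_eye"])
    return E,192/np.tan(np.radians(m["vfov"]/2)),m["cx"],m["cy"],n=="wrist"
def ray(c,u,v):
    E,f,cx,cy,fe=c; a=np.array([(u-cx)/f,-(v-cy)/f])
    if fe:
        r=np.hypot(*a); d=np.array([*(a/r*np.sin(r)),-np.cos(r)]) if r>1e-9 else np.array([0,0,-1.])
    else: d=np.array([*a,-1])
    d=E[:3,:3]@d; return E[:3,3],d/np.linalg.norm(d)
def onplane(c,u,v,z):
    o,d=ray(c,u,v); return o+d*(z-o[2])/d[2]
def proj(c,p):
    E,f,cx,cy,fe=c; q=E[:3,:3].T@(np.asarray(p)-E[:3,3])
    if fe:
        r=np.hypot(q[0],q[1]); k=np.arctan2(r,-q[2])/r; return np.array([cx+f*q[0]*k,cy-f*q[1]*k])
    return np.array([cx-f*q[0]/q[2],cy+f*q[1]/q[2]])
def save(n,img,box=None,k=1):
    if box: x0,y0,x1,y1=box; img=img[y0:y1,x0:x1]
    cv2.imwrite(f"pics/{n}.png",cv2.cvtColor(cv2.resize(img,None,fx=k,fy=k,interpolation=cv2.INTER_CUBIC),cv2.COLOR_RGB2BGR))
E
python3 - <<'E'
from h import *
img=cv2.cvtColor(cv2.imread("pics/top0.png"),cv2.COLOR_BGR2RGB)
a=cv2.resize(img[115:205,155:275],None,fx=6,fy=6,interpolation=cv2.INTER_CUBIC)
save("case_top",a)
hsv=cv2.cvtColor(img,cv2.COLOR_RGB2HSV)
print(hsv[184,390],hsv[203,333],hsv[192,218],img[184,390])
m=cv2.inRange(hsv,(0,120,110),(12,255,255)); m[:,:300]=0
n,l,st,ce=cv2.connectedComponentsWithStats(m)
c=cam("top")
for i in range(1,n):
    if st[i,4]>15:
        print(st[i],ce[i],onplane(c,*ce[i],0.025))
E
```

```text
[  9 163 234] [ 12 147 252] [ 15 125 183] [234 131  84]
[ 419   31   93  189 9836] [479.55601871 105.01443676] [ 0.72741795 -0.58801177  0.025     ]
[380  34  36   8 134] [395.43283582  35.97014925] [ 0.92440081 -0.37874643  0.025     ]
[  300    68   212   316 47998] [392.79215801 258.15183966] [ 0.33209196 -0.34014397  0.025     ]
[429 140   9   6  25] [433.28 142.44] [ 0.62807886 -0.46058663  0.025     ]
[411 148  33  21 236] [427.74152542 158.08474576] [ 0.58676029 -0.4436073   0.025     ]
```

View pics/case_top.png

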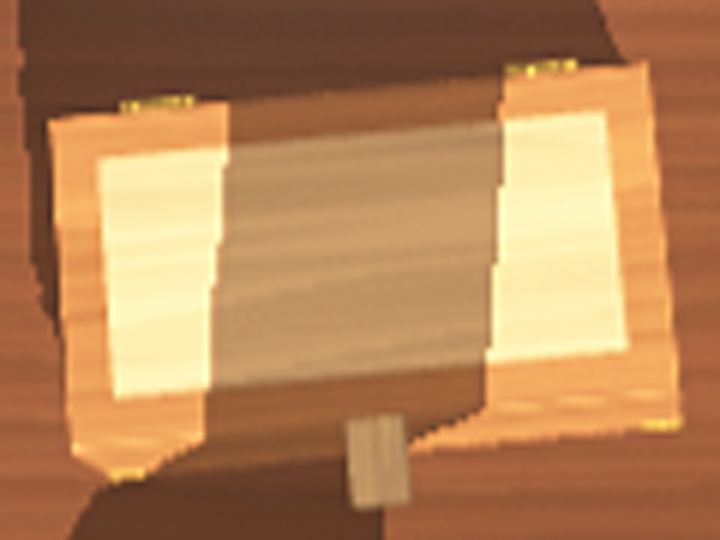

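Run:
```python
from h import *
c=cam("top")
P=lambda x,y,z:onplane(c,155+x/6-.5+.08,115+y/6-.5+.08,z)
L=P(50,120,.0835);Rr=P(648,65,.0835); print("hinge",L,Rr,np.linalg.norm(L-Rr),(L+Rr)/2)
d=(L-Rr)[:2]; d/=np.linalg.norm(d); print("yaw of y axis",np.degrees(np.arctan2(-d[0],d[1])))
x=np.array([d[1],-d[0]]) # case x
for nm,q in dict(rootL=(347,418),rootR=(403,415),tipL=(357,510),tipR=(411,502)).items():
    p=P(*q,.0855);print(nm,p)
h=((L+Rr)/2)[:2]; print("tab from hinge",h-x*.164,"case centre",h-x*.07)
# snail
img=cv2.cvtColor(cv2.imread("pics/top0.png"),cv2.COLOR_BGR2HSV)
w=cv2.imread("pics/top0.png")
save("snail_top",cv2.cvtColor(w,cv2.COLOR_BGR2RGB),(315,125,445,235),6)
```

```text
hinge [0.64129799 0.22998021 0.0835    ] [ 0.66147346 -0.01780153  0.0835    ] 0.24860177263109973 [0.65138573 0.10608934 0.0835    ]
yaw of y axis 4.655002146452752
rootL [0.51465899 0.10566711 0.0855    ]
rootR [0.51563739 0.08293495 0.0855    ]
tipL [0.47704091 0.10136825 0.0855    ]
tipR [0.4800621  0.07957018 0.0855    ]
tab from hinge [0.48792669 0.0927798 ] case centre [0.58161663 0.10040844]
```

View pics/snail_top.png

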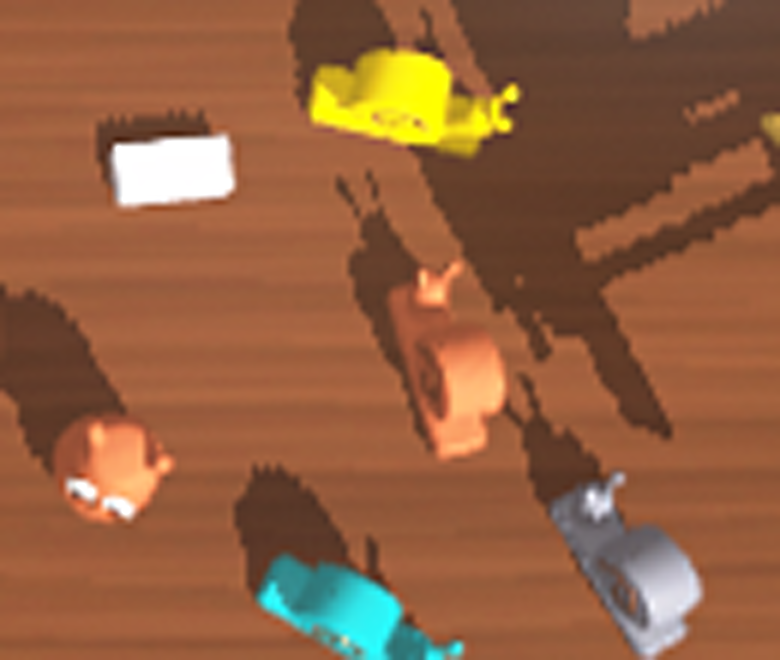

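```bash
cat >> h.py <<'E'
def down(yaw): # tool x along heading yaw (deg), pointing down
    return R.from_euler("z",yaw,degrees=True)*R.from_euler("x",180,degrees=True)
def rows(goals,g=1.0):
    T,s=pose(); R0=R.from_matrix(T[:3,:3])
    for p,yaw in goals:
        d=R0.inv().apply(np.array(p)-T[:3,3]); w=(R0.inv()*down(yaw)).as_rotvec(degrees=True)
        print(" ".join(f"{v:.4f}" for v in d)," ".join(f"{v:.1f}" for v in w),g)
E
python3 - <<'E'
from h import *
c=cam("top")
P=lambda x,y,z:onplane(c,315+x/6-.5+.08,125+y/6-.5+.08,z)
a,b,e=P(390,290,.012),P(437,460,.012),P(485,440,.012)
print(a,b,e,np.linalg.norm(a-b),np.linalg.norm(b-e), "yaw",np.degrees(np.arctan2((a-b)[1],(a-b)[0])))
print("shell top",P(472,345,.048),P(472,395,.04))
d=(a-b)/np.linalg.norm(a-b); print("centre",(a+b)/2+np.array([d[1],-d[0],0])*.012)
rows([((.515,-.35,.25),14),((.488,.0925,.2),4.65)])
E
```

```text
[ 0.55167835 -0.32155027  0.012     ] [ 0.47707443 -0.3380625   0.012     ] [ 0.48553259 -0.35909116  0.012     ] 0.07640941940719403 0.0226659489260132 yaw 12.48018530810663
shell top [ 0.52119637 -0.34419194  0.048     ] [ 0.50120569 -0.34562011  0.04      ]
centre [ 0.51696961 -0.34152284  0.012     ]
0.3239 -0.1177 -0.0019 -0.1 0.0 10.5 1.0
0.4826 -0.5316 0.0487 -0.1 0.0 19.8 1.0
```

drive_tool(plan="0.046 -0.017 0 0 0 2; 0.092 -0.034 0 0 0 4 1; 0.138 -0.05 0 0 0 6 1; 0.184 -0.067 0 0 0 8 1; 0.23 -0.084 0 0 0 10 1")

```text
$.plan[0]: bad value
```

Row 1 lacked its gripper value; resending.

drive_tool(plan="0.046 -0.017 0 0 0 2 1; 0.092 -0.034 0 0 0 4 1; 0.138 -0.05 0 0 0 6 1; 0.184 -0.067 0 0 0 8 1; 0.23 -0.084 0 0 0 10 1")

```text
time_s: 0.65
position: [0.4446, -0.4185, 0.2486]
eef_rot: [-3.117, -0.392, 0.0]
force: [0.4, 0.6, -0.3]
grip_width: 0.0916
finger_force: 0.0
```

drive_tool(plan="0.03 -0.01 0 0 0 0 1; 0.06 -0.02 0 0 0 0 1; 0.085 -0.034 0 0 0 0 1; 0.085 -0.034 0 0 0 0 1; 0.085 -0.034 0 0 0 0 1")

```text
time_s: 1.15
position: [0.5178, -0.365, 0.2483]
eef_rot: [-3.116, -0.398, 0.001]
force: [-0.2, -1.1, 0.2]
grip_width: 0.0915
finger_force: 0.0
```

Run:
```python
from h import *
T,s=pose();img=grab_frame("wrist");np.save("T1.npy",T);save("w1",img);print(s["position"],s["joints"],s["time_s"])
rows([((.515,-.35,.25),14),((.488,.0925,.2),4.65)])
```

```text
[ 0.51784105 -0.36496858  0.24832524] [ 0.92196678  0.48087391 -0.48079412  1.5930539   0.23899115  1.12736706
 -0.93195434] 1.15
0.0022 -0.0162 -0.0017 -0.0 0.1 0.4 1.0
0.0866 -0.4515 0.0483 -0.0 0.1 9.8 1.0
```

View pics/w1.png

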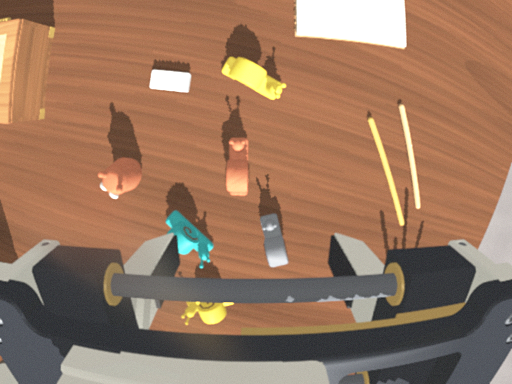

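Run:
```python
from h import *
T=np.load("T1.npy");c=cam("wrist",T)
img=cv2.imread("pics/w1.png");hsv=cv2.cvtColor(img,cv2.COLOR_BGR2HSV)
print(hsv[180,237],hsv[150,237],hsv[120,290])
for p in [(.517,-.3415,0),(.511,-.343,.05),(.488,.092,.0855)]: print(proj(c,p))
m=cv2.inRange(hsv,(3,120,150),(14,255,255)); m[:130]=0;m[205:]=0;m[:,:215]=0;m[:,260:]=0
# rows profile
for v in range(134,200,4):
    u=np.where(m[v])[0]; print(v,u.min() if len(u) else '',u.max() if len(u) else '',len(u))
b=cv2.boundingRect(m);print(b)
```

```text
[ 13 119 254] [ 10 130 255] [ 11 125 172]
[236.23379389 165.36235169]
[233.7735366  179.10121255]
[-42.12735357 135.83858359]
134 215 259 19
138 215 259 36
142 215 259 33
146 215 259 29
150 215 259 40
154 215 259 39
158 215 259 40
162 215 259 44
166 215 259 44
170 215 259 45
174 215 259 45
178 215 259 33
182 215 256 22
186 215 258 24
190 215 259 26
194 215 259 31
198 215 259 45
(215, 130, 45, 75)
```

drive_tool(plan="0.009 -0.046 0 0 0 2 1; 0.018 -0.092 0 0 0 4 1; 0.027 -0.138 0 0 0 6 1; 0.036 -0.184 0.01 0 0 8 1; 0.045 -0.23 0.02 0 0 9.8 1")

```text
time_s: 1.7
position: [0.5028, -0.1324, 0.2289]
eef_rot: [3.138, 0.12, 0.001]
force: [-0.2, 0.8, -0.6]
grip_width: 0.0917
finger_force: 0.0
```

Run:
```python
from h import *
rows([((.487,.0925,.16),4.65)])
```

```text
0.0013 -0.2255 0.0686 0.1 -0.0 -0.3 1.0
```

drive_tool(plan="0 -0.048 0.01 0 0 0 1; 0 -0.096 0.03 0 0 0 1; 0 -0.144 0.05 0 0 0 1; 0 -0.19 0.069 0 0 0 1; 0.001 -0.2255 0.069 0 0 0 1")

```text
time_s: 2.2
position: [0.4843, 0.0929, 0.1577]
eef_rot: [3.138, 0.125, -0.006]
force: [0.6, -1.2, 0.1]
grip_width: 0.092
finger_force: 0.0
```

Run:
```python
from h import *
T,s=pose();img=grab_frame("wrist");np.save("T2.npy",T);save("w2",img);print(s["position"],s["joints"],s["time_s"])
c=cam("wrist",T);print([proj(c,p).round(1) for p in [(.488,.0925,.0855),(.478,.0915,.0855),(.512,.0945,.0835)]])
rows([((.487,.0925,.084),4.65)])
```

```text
[0.48429739 0.09292248 0.15766703] [ 0.27456772  0.37769748 -0.61597193  2.01113704  0.2892845   0.84230453
 -1.99524664] 2.2
[array([254.1, 213.6]), array([254.3, 225.9]), array([254. , 181.9])]
0.0020 0.0089 0.0750 -0.2 0.0 0.3 1.0
```

View pics/w2.png

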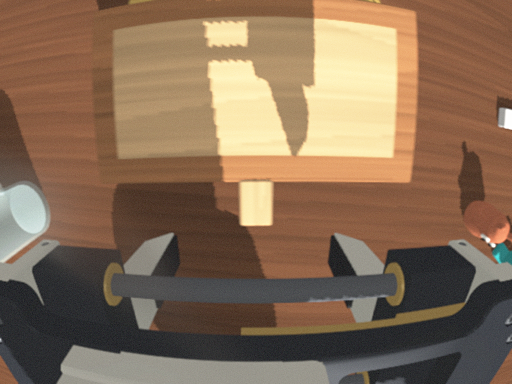

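Run:
```python
from h import *
grab_frame("wrist");T,s=pose();print(T[:3,3],s["joint_vel"].round(3),s["time_s"])
rows([((.487,.0925,.084),4.65)])
```

```text
[0.4852696  0.09791601 0.15954627] [ 0.064 -0.016  0.067 -0.008  0.024  0.019  0.072] 2.3
0.0013 0.0058 0.0755 -0.2 0.0 0.4 1.0
```

drive_tool(plan="0.001 0.005 0.02 0 0 0 1; 0.001 0.005 0.04 0 0 0 1; 0.001 0.005 0.06 0 0 0 1; 0.001 0.005 0.075 0 0 0 1; 0.001 0.005 0.075 0 0 0 1")

```text
time_s: 2.8
position: [0.4865, 0.086, 0.083]
eef_rot: [3.138, 0.124, -0.006]
force: [-1.0, -1.0, 1.2]
grip_width: 0.0922
finger_force: 0.0
```

drive_tool(plan="0 0 0 0 0 0 0.6; 0 0 0 0 0 0 0.3; 0 0 0 0 0 0 0; 0 0 0 0 0 0 0; 0 0 0 0 0 0 0")

```text
time_s: 3.3
position: [0.4881, 0.088, 0.0852]
eef_rot: [3.139, 0.128, 0.001]
force: [1.0, 0.5, 0.4]
grip_width: 0.0566
finger_force: 0.0
```

```bash
cat >> h.py <<'E'
H=np.array([.6515,.106,.0755]);YAW=4.65
def tab(th,r=.164,off=.005):
    x=np.array([np.cos(np.radians(YAW)),np.sin(np.radians(YAW)),0]);z=np.array([0,0,1.])
    return H+x*(-r*np.cos(th)+off*np.sin(th))+z*(r*np.sin(th)+off*np.cos(th))
def tcp(th): return tab(th)+np.array([0,0,.003])
E
python3 - <<'E'
from h import *
T,s=pose();print(T[:3,3],s["force"],s["grip_width"],s["finger_force"],R.from_matrix(T[:3,:3]).as_rotvec(),tcp(0))
# arc deltas relative to tcp(0) in tool frame (down(YAW))
for th in np.arange(0,1.80,.1): print(round(th,2),down(YAW).inv().apply(tcp(th)-tcp(0)).round(4))
E
```

```text
[0.48810996 0.08804966 0.08519846] [0.96962022 0.50578534 0.38249711] 0.05664749056550255 0.0 [3.13893608e+00 1.27582329e-01 1.46671523e-03] [0.4880398  0.09270473 0.0835    ]
0.0 [0. 0. 0.]
0.1 [ 0.0013  0.     -0.0163]
0.2 [ 0.0043  0.     -0.0325]
0.3 [ 0.0088  0.     -0.0482]
0.4 [ 0.0149  0.     -0.0635]
0.5 [ 0.0225  0.     -0.078 ]
0.6 [ 0.0315  0.     -0.0917]
0.7 [ 0.0418  0.     -0.1045]
0.8 [ 0.0533  0.     -0.1161]
0.9 [ 0.066   0.     -0.1266]
1.0 [ 0.0796  0.     -0.1357]
1.1 [ 0.0941  0.     -0.1434]
1.2 [ 0.1092  0.     -0.1497]
1.3 [ 0.1249  0.     -0.1544]
1.4 [ 0.1411  0.     -0.1575]
1.5 [ 0.1574  0.     -0.1589]
1.6 [ 0.1738  0.     -0.1588]
1.7 [ 0.1901  0.     -0.157 ]
```

drive_tool(plan="0 -0.004 0.001 0 0 0 0; 0 -0.004 0.001 0 0 0 0; 0 -0.004 0.001 0 0 0 0; 0 -0.004 0.001 0 0 0 0; 0 -0.004 0.001 0 0 0 0")

```text
time_s: 3.8
position: [0.4875, 0.0904, 0.0836]
eef_rot: [3.137, 0.126, -0.001]
force: [-0.0, -3.5, -0.3]
grip_width: 0.0236
finger_force: 30.0
```

drive_tool(plan="0 0 0 0 0 0 0; 0 0 0 0 0 0 0; 0 0 0 0 0 0 0; 0 0 0 0 0 0 0; 0 0 0 0 0 0 0")

```text
time_s: 4.3
position: [0.4875, 0.0905, 0.0836]
eef_rot: [3.137, 0.126, -0.001]
force: [0.5, -5.5, 0.7]
grip_width: 0.0236
finger_force: 30.0
```

drive_tool(plan="0.0013 0.0015 -0.016 0 0 0 0; 0.004 0.0015 -0.032 0 0 0 0; 0.009 0.0015 -0.048 0 0 0 0; 0.015 0.0015 -0.063 0 0 0 0; 0.0225 0.0015 -0.078 0 0 0 0")

```text
time_s: 4.8
position: [0.5098, 0.0922, 0.1619]
eef_rot: [-3.139, -0.128, 0.001]
force: [3.6, -1.3, -6.0]
grip_width: 0.0236
finger_force: 30.0
```

Run:
```python
from h import *
grab_frame("top");T,s=pose();print(T[:3,3],s["force"],s["grip_width"],tcp(.5),s["joints"].round(2))
```

```text
[0.51123779 0.09237139 0.16409434] [-3.98416828 -2.57388707  1.44567186] 0.023581807694680417 [0.51043942 0.09452663 0.1615137 ] [ 0.27  0.41 -0.61  1.95  0.3   0.87 -1.99]
```

drive_tool(plan="0.009 0 -0.0137 0 0 0 0; 0.0193 0 -0.0265 0 0 0 0; 0.031 0 -0.038 0 0 0 0; 0.0435 0 -0.0486 0 0 0 0; 0.057 0 -0.0577 0 0 0 0")

```text
time_s: 5.35
position: [0.5654, 0.097, 0.2186]
eef_rot: [3.139, 0.128, -0.006]
force: [-0.8, -1.5, -4.2]
grip_width: 0.0238
finger_force: 30.0
```

drive_tool(plan="0.0145 0 -0.0077 0 0 0 0; 0.03 0 -0.014 0 0 0 0; 0.045 0 -0.0187 0 0 0 0; 0.0615 0 -0.0218 0 0 0 0; 0.078 0 -0.0232 0 0 0 0")

```text
time_s: 5.85
position: [0.644, 0.1037, 0.2423]
eef_rot: [3.139, 0.128, -0.003]
force: [-2.1, -0.8, 1.4]
grip_width: 0.0238
finger_force: 30.0
```

Run:
```python
from h import *
grab_frame("top");T,s=pose();print(T[:3,3],s["force"],s["wrist_torque"],s["grip_width"],tcp(1.5),s["joints"].round(2))
q=T[:3,3]-H; print("theta",np.arctan2(q[2]-.003,-q[0]*np.cos(.081)-q[1]*np.sin(.081)),np.linalg.norm(q))
```

```text
[0.64654362 0.1039063  0.24235251] [-0.46627491 -2.35407156  6.84299187] [-0.61367212  0.61696033  0.03522315] 0.024100947763279708 [0.64490834 0.10546386 0.24244286] [ 0.21  0.55 -0.59  1.54  0.32  1.15 -1.93]
theta 1.5396226910083899 0.16693924036459018
```

drive_tool(plan="0.01 0 0 0 0 0 0; 0.019 0 0 0 0 0 0; 0.028 0 0.001 0 0 0 0; 0.036 0 0.002 0 0 0 0; 0.036 0 0.002 0 0 0 0")

```text
time_s: 6.4
position: [0.681, 0.1068, 0.24]
eef_rot: [-3.138, -0.128, 0.0]
force: [-1.6, 1.3, 0.2]
grip_width: 0.0239
finger_force: 30.0
```

drive_tool(plan="0 0 0 0 0 0 1; 0 0 0 0 0 0 1; 0 0 0 0 0 0 1; 0 0 0 0 0 0 1; 0 0 0 0 0 0 1")

```text
time_s: 6.9
position: [0.6805, 0.1061, 0.2408]
eef_rot: [3.139, 0.127, 0.001]
force: [-0.1, -0.7, 0.1]
grip_width: 0.0593
finger_force: 0.0
```

Run:
```python
from h import *
T,s=pose();print(T[:3,3],s["force"],s["wrist_torque"],s["grip_width"],s["joints"].round(2))
rows([((.68,.106,.33),4.65)])
```

```text
[0.68050387 0.10611454 0.24084165] [-0.08157346 -0.68065081  0.06956765] [0.04214102 0.01169582 0.03124413] 0.05932671658788199 [ 0.18  0.61 -0.57  1.45  0.34  1.19 -1.93]
-0.0005 0.0001 -0.0892 0.0 -0.0 -0.0 1.0
```

drive_tool(plan="0 0 -0.02 0 0 0 1; 0 0 -0.045 0 0 0 1; 0 0 -0.07 0 0 0 1; -0.02 0 -0.09 0 0 0 1; -0.05 0.03 -0.09 0 0 0 1")

```text
time_s: 7.4
position: [0.634, 0.0786, 0.3343]
eef_rot: [-3.134, -0.139, -0.01]
force: [-0.6, 0.4, 0.6]
grip_width: 0.0917
finger_force: 0.0
```

drive_tool(plan="-0.03 0.045 0 0 0 2 1; -0.05 0.09 0 0 0 4 1; -0.06 0.135 0 0 0 6 1; -0.07 0.18 0 0 0 8 1; -0.08 0.225 0 0 0 9 1")

```text
time_s: 7.9
position: [0.5709, -0.1605, 0.3313]
eef_rot: [3.138, -0.121, 0.002]
force: [0.7, 0.1, 0.2]
grip_width: 0.0917
finger_force: 0.0
```

Run:
```python
from h import *
t=grab_frame("top");s=grab_frame("side")
a=cv2.resize(t[60:220,130:290],None,fx=2.5,fy=2.5,interpolation=cv2.INTER_CUBIC);b=cv2.resize(s[80:240,190:350],None,fx=2.5,fy=2.5,interpolation=cv2.INTER_CUBIC)
save("open",np.hstack([a,b])); rows([((.511,-.343,.15),14)]); print(pose()[0][:3,3])
```

```text
-0.0426 0.1781 0.1813 0.3 0.1 -19.1 1.0
[ 0.56949788 -0.1684291   0.33036002]
```

View pics/open.png

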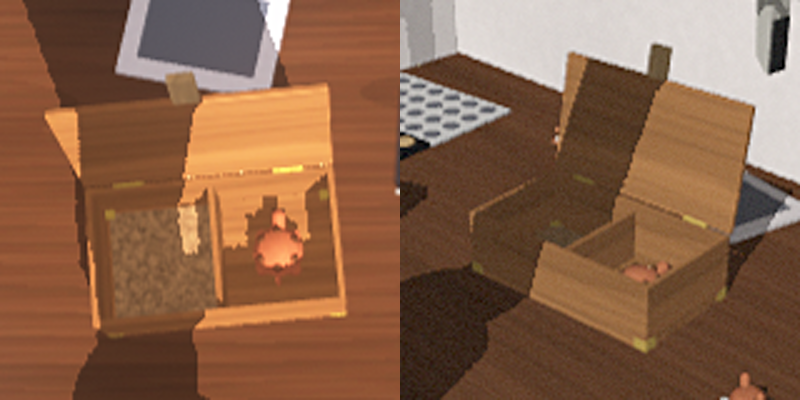

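drive_tool(plan="-0.009 0.038 0.02 0 0 -4 1; -0.018 0.076 0.06 0 0 -8 1; -0.027 0.114 0.1 0 0 -12 0.8; -0.036 0.15 0.14 0 0 -16 0.7; -0.043 0.178 0.18 0 0 -19 0.7")

```text
time_s: 8.5
position: [0.5179, -0.3256, 0.1625]
eef_rot: [3.114, 0.404, 0.002]
force: [0.1, 0.3, 0.4]
grip_width: 0.0722
finger_force: 0.0
```

drive_tool(plan="0 0 0 0 0 0 0.7; 0 0 0 0 0 0 0.7; 0 0 0 0 0 0 0.7; 0 0 0 0 0 0 0.7; 0 0 0 0 0 0 0.7")

```text
time_s: 9.0
position: [0.5197, -0.3228, 0.1646]
eef_rot: [3.114, 0.404, 0.003]
force: [0.1, -0.1, -0.2]
grip_width: 0.0641
finger_force: 0.0
```

Run:
```python
from h import *
T,s=pose();img=grab_frame("wrist");np.save("T3.npy",T);print(T[:3,3],s["joints"].round(2),s["grip_width"])
c=cam("wrist",T)
b=img.copy()
x=np.array([np.cos(.244),np.sin(.244),0]);y=np.array([-x[1],x[0],0])
O=np.array([.517,-.3415,0])
for dx,dy,z in [(38,12,.012),(38,-12,.012),(-38,12,.012),(-38,-12,.012),(-6,13,.05),(-6,-13,.05)]:
    u=proj(c,O+x*dx/1e3+y*dy/1e3+[0,0,z]); print(u.round(1)); cv2.circle(b,tuple(int(round(v)) for v in u),1,(0,255,0),-1)
save("w3",b,(130,80,390,280),3); rows([((.511,-.343,.031),14)])
```

```text
[ 0.51965251 -0.32277426  0.1645625 ] [ 0.87  0.53 -0.48  1.73  0.29  0.95 -1.03] 0.06414654017124685
[259.2 159.4]
[283.4 159.9]
[257.7 230.4]
[280.2 230.6]
[257.9 215. ]
[286.5 215.3]
-0.0133 0.0170 0.1333 0.1 -0.1 0.7 1.0
```

View pics/w3.png

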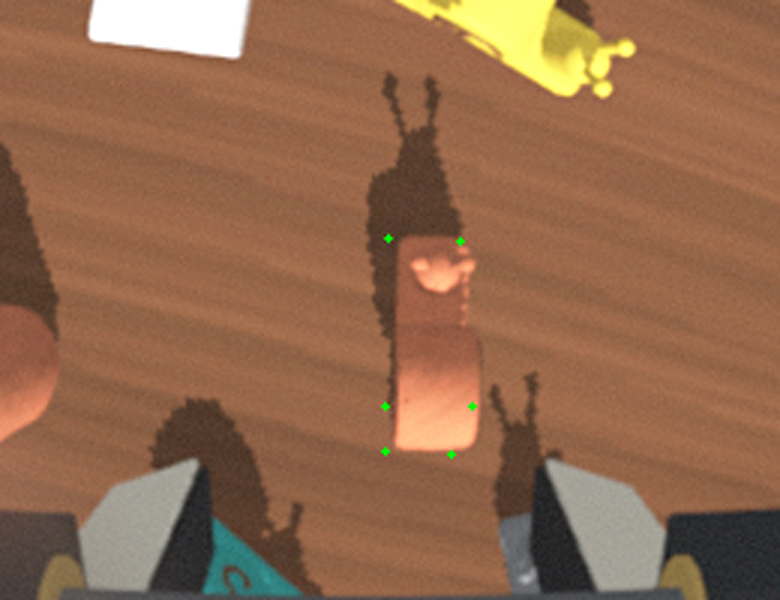

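drive_tool(plan="-0.013 0.02 0.03 0 0 0 0.7; -0.013 0.02 0.06 0 0 0 0.7; -0.013 0.02 0.09 0 0 0 0.7; -0.013 0.02 0.115 0 0 0 0.7; -0.013 0.02 0.132 0 0 0 0.7")

```text
time_s: 9.55
position: [0.5103, -0.3457, 0.0296]
eef_rot: [-3.115, -0.401, 0.001]
force: [0.0, -0.0, -0.5]
grip_width: 0.0645
finger_force: 0.0
```

drive_tool(plan="0 0 0 0 0 0 0.7; 0 0 0 0 0 0 0.5; 0 0 0 0 0 0 0.3; 0 0 0 0 0 0 0; 0 0 0 0 0 0 0")

```text
time_s: 10.05
position: [0.5113, -0.3468, 0.0322]
eef_rot: [3.115, 0.4, 0.002]
force: [-0.3, -0.2, 0.2]
grip_width: 0.0369
finger_force: 0.0
```

drive_tool(plan="0 0 0 0 0 0 0; 0 0 0 0 0 0 0; 0 0 0 0 0 0 0; 0 0 0 0 0 0 0; 0 0 0 0 0 0 0")

```text
time_s: 10.55
position: [0.5109, -0.3466, 0.0315]
eef_rot: [3.115, 0.4, 0.0]
force: [-0.1, -0.5, 6.0]
grip_width: 0.0258
finger_force: 29.9
```

drive_tool(plan="0 0 -0.02 0 0 0 0; 0 0 -0.05 0 0 0 0; 0 0 -0.09 0 0 0 0; 0 -0.02 -0.13 0 0 0 0; 0 -0.05 -0.15 0 0 0 0")

```text
time_s: 11.05
position: [0.4994, -0.3, 0.1841]
eef_rot: [3.113, 0.395, 0.006]
force: [0.6, -1.0, -0.4]
grip_width: 0.026
finger_force: 29.9
```

Run:
```python
from h import *
im=cv2.imread("pics/open.png"); c=cam("top")
for q in [(108,205),(205,190),(118,318),(215,308)]:
    print(onplane(c,130+q[0]/2.5-.3,60+q[1]/2.5-.3,.01))
T,s=pose(); print(T[:3,3],s["grip_width"],s["finger_force"]); rows([((.5568,.1596,.17),4.65)],0)
```

```text
[0.64287508 0.221739   0.01      ]
[0.65797619 0.1182953  0.01      ]
[0.52090943 0.20875759 0.01      ]
[0.53039873 0.10687891 0.01      ]
[ 0.49936521 -0.2999872   0.18409142] 0.026043641370722768 29.925577640533447
0.1704 -0.4307 0.0129 0.2 -0.2 9.8 0
```

drive_tool(plan="0.012 -0.044 0 0 0 2 0; 0.024 -0.088 0 0 0 4 0; 0.04 -0.132 0 0 0 6 0; 0.06 -0.176 0 0 0 8 0; 0.08 -0.22 0 0 0 9.8 0")

```text
time_s: 11.55
position: [0.5194, -0.0633, 0.1808]
eef_rot: [3.139, 0.13, -0.0]
force: [1.8, 0.5, -0.2]
grip_width: 0.0258
finger_force: 29.9
```

Run:
```python
from h import *
T,s=pose(); print(T[:3,3],s["grip_width"],s["finger_force"]); rows([((.5568,.1596,.17),4.65)],0)
```

```text
[ 0.51937726 -0.06325669  0.18083575] 0.02583623966845872 29.923602640628815
0.0557 -0.2190 0.0108 0.0 0.0 0.1 0
```

drive_tool(plan="0.012 -0.044 0 0 0 0 0; 0.024 -0.088 0 0 0 0 0; 0.036 -0.132 0 0 0 0 0; 0.046 -0.175 0.005 0 0 0 0; 0.055 -0.214 0.01 0 0 0 0")

```text
time_s: 12.05
position: [0.5563, 0.1554, 0.1707]
eef_rot: [-3.138, -0.134, -0.0]
force: [0.5, 0.5, -1.0]
grip_width: 0.0261
finger_force: 29.9
```

drive_tool(plan="0 0 0 0 0 0 0; 0 0 0 0 0 0 0; 0 0 0 0 0 0 0; 0 0 0 0 0 0 0; 0 0 0 0 0 0 0")

```text
time_s: 12.55
position: [0.5567, 0.1513, 0.171]
eef_rot: [3.138, 0.129, 0.0]
force: [-0.0, -0.3, -1.9]
grip_width: 0.0257
finger_force: 29.9
```

Run:
```python
from h import *
T,s=pose(); print(T[:3,3],s["grip_width"],s["force"],s["joint_vel"].round(3)); rows([((.5568,.1596,.06),4.65),((.5568,.1596,.0415),4.65)],0)
t=grab_frame("top");w=grab_frame("wrist")
a=cv2.resize(t[90:220,150:290],None,fx=3,fy=3);save("pre",np.hstack([a,cv2.resize(w,(380,390))]))
```

```text
[0.55669451 0.15130639 0.17099549] 0.02568954817969715 [-0.03660969 -0.29310697 -1.87259101] [-0.004 -0.002 -0.004 -0.002 -0.002  0.001 -0.001]
0.0008 -0.0083 0.1110 0.0 -0.0 0.1 0
0.0008 -0.0083 0.1295 0.0 -0.0 0.1 0
```

View pics/pre.png

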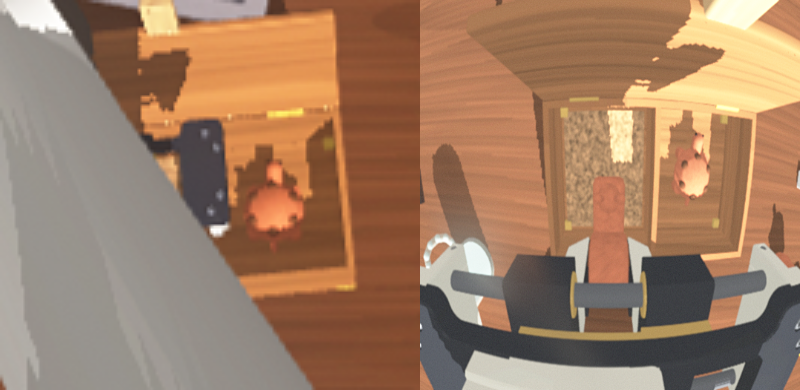

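drive_tool(plan="0 -0.006 0.02 0 0 0 0; 0 -0.006 0.045 0 0 0 0; 0 -0.006 0.07 0 0 0 0; 0 -0.006 0.09 0 0 0 0; 0 -0.006 0.105 0 0 0 0")

```text
time_s: 13.15
position: [0.5555, 0.1583, 0.0647]
eef_rot: [3.138, 0.132, -0.002]
force: [-0.8, 1.1, -0.6]
grip_width: 0.0258
finger_force: 29.9
```

drive_tool(plan="0 0 0.006 0 0 0 0; 0 0 0.012 0 0 0 0; 0 0 0.017 0 0 0 0; 0 0 0.021 0 0 0 0; 0 0 0.021 0 0 0 0")

```text
time_s: 13.65
position: [0.556, 0.159, 0.0449]
eef_rot: [3.139, 0.133, 0.0]
force: [-0.5, -0.5, -0.3]
grip_width: 0.0259
finger_force: 29.9
```

Run:
```python
from h import *
grab_frame("top");T,s=pose(); print(T[:3,3],s["force"],s["joint_vel"].round(3))
```

```text
[0.55608357 0.15903739 0.04517026] [-0.04804163 -0.07448623 -1.37439528] [ 0.001 -0.005 -0.002 -0.003 -0.001  0.001 -0.001]
```

Lower the last ~4 mm in small steps, watching the force.

drive_tool(plan="0 0 0.001 0 0 0 0; 0 0 0.002 0 0 0 0; 0 0 0.003 0 0 0 0; 0 0 0.003 0 0 0 0; 0 0 0.003 0 0 0 0")

```text
time_s: 14.2
position: [0.556, 0.159, 0.042]
eef_rot: [3.139, 0.133, 0.0]
force: [-0.1, -0.3, -1.7]
grip_width: 0.0257
finger_force: 29.9
```

drive_tool(plan="0 0 0.001 0 0 0 0; 0 0 0.001 0 0 0 0; 0 0 0.001 0 0 0 0; 0 0 0.001 0 0 0 0; 0 0 0.001 0 0 0 0")

```text
time_s: 14.7
position: [0.5561, 0.159, 0.0415]
eef_rot: [3.139, 0.133, 0.001]
force: [-1.9, -1.4, 6.0]
grip_width: 0.0261
finger_force: 29.9
```

drive_tool(plan="0 0 0 0 0 0 0.42; 0 0 0 0 0 0 0.42; 0 0 0 0 0 0 0.42; 0 0 0 0 0 0 0.42; 0 0 0 0 0 0 0.42")

```text
time_s: 15.2
position: [0.5559, 0.159, 0.0409]
eef_rot: [-3.139, -0.133, 0.0]
force: [-0.4, 0.2, -0.6]
grip_width: 0.0389
finger_force: 0.0
```

drive_tool(plan="0 0 0 0 0 0 0.42; 0 0 -0.005 0 0 0 0.42; 0 0 -0.012 0 0 0 0.42; 0 0 -0.022 0 0 0 0.42; 0 0 -0.035 0 0 0 0.42")

```text
time_s: 15.7
position: [0.5559, 0.159, 0.0769]
eef_rot: [3.139, 0.133, -0.0]
force: [-0.4, 1.2, 0.5]
grip_width: 0.0385
finger_force: 0.0
```

drive_tool(plan="0 0 -0.02 0 0 0 0.42; 0 0 -0.05 0 0 0 0.6; 0 0 -0.09 0 0 0 1; 0 0 -0.13 0 0 0 1; 0 0 -0.17 0 0 0 1")

```text
time_s: 16.2
position: [0.5557, 0.1592, 0.2488]
eef_rot: [-3.139, -0.134, -0.002]
force: [1.3, -0.3, 0.1]
grip_width: 0.0658
finger_force: 0.0
```

drive_tool(plan="0 0 -0.03 0 0 0 1; 0 0.02 -0.06 0 0 0 1; 0.02 0.04 -0.08 0 0 0 1; 0.04 0.05 -0.08 0 0 0 1; 0.06 0.05 -0.08 0 0 0 1")

```text
time_s: 16.7
position: [0.6214, 0.1116, 0.3287]
eef_rot: [3.137, 0.128, 0.006]
force: [-0.8, 0.2, -0.0]
grip_width: 0.0915
finger_force: 0.0
```

Run:
```python
from h import *
t=grab_frame("top");s=grab_frame("side");w=grab_frame("wrist")
T,q=pose();print(T[:3,3],q["joints"].round(2),q["grip_width"])
print("tcp at 1.75",tcp(1.75)); rows([(tcp(1.75)+[0,0,.09],4.65)])
b=cv2.resize(s[80:240,190:350],None,fx=2.4,fy=2.4);save("placed",np.hstack([b,cv2.resize(w,(410,384))]))
```

```text
[0.62013262 0.11420551 0.32663221] [ 0.21  0.43 -0.6   1.51  0.25  1.28 -1.91] 0.09142611623736555
tcp at 1.75 [0.68553987 0.10876868 0.23898247]
0.0647 0.0109 -0.0023 -0.0 -0.0 0.2 1.0
```

View pics/placed.png

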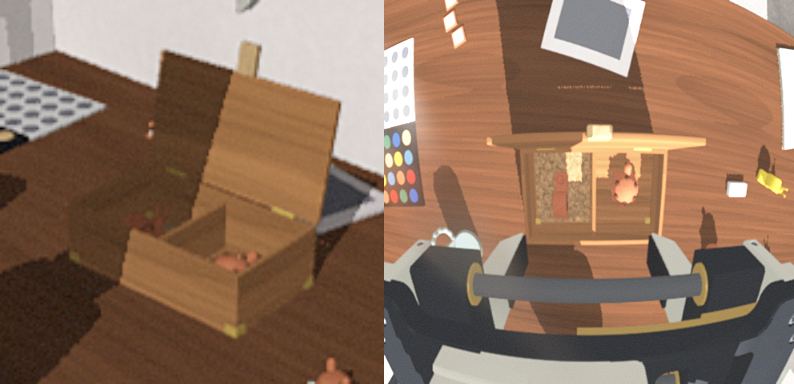

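drive_tool(plan="0.02 0.006 0 0 0 0 1; 0.045 0.011 0 0 0 0 1; 0.064 0.011 0 0 0 0 1; 0.064 0.011 0 0 0 0 1; 0.064 0.011 0 0 0 0 1")

```text
time_s: 17.35
position: [0.6834, 0.1097, 0.3261]
eef_rot: [-3.138, -0.135, 0.002]
force: [-0.1, 0.5, -0.7]
grip_width: 0.0921
finger_force: 0.0
```

Run:
```python
from h import *
grab_frame("top");T,q=pose();print(T[:3,3]); rows([(np.array([.6845,.1072,.241]),4.65)])
```

```text
[0.6832055  0.10970074 0.32622164]
0.0012 0.0026 0.0852 -0.0 0.1 0.3 1.0
```

drive_tool(plan="0.001 0.0025 0.02 0 0 0 1; 0.001 0.0025 0.045 0 0 0 1; 0.001 0.0025 0.065 0 0 0 1; 0.001 0.0025 0.078 0 0 0 1; 0.001 0.0025 0.084 0 0 0 1")

```text
time_s: 17.9
position: [0.6845, 0.1063, 0.241]
eef_rot: [3.138, 0.134, -0.003]
force: [0.6, -0.6, -0.3]
grip_width: 0.0919
finger_force: 0.0
```

drive_tool(plan="0 0 0 0 0 0 0.3; 0 0 0 0 0 0 0; 0 0 0 0 0 0 0; 0 0 0 0 0 0 0; 0 0 0 0 0 0 0")

```text
time_s: 18.4
position: [0.6861, 0.1064, 0.2426]
eef_rot: [-3.139, -0.133, -0.001]
force: [1.2, -0.6, 0.5]
grip_width: 0.0565
finger_force: 0.0
```

drive_tool(plan="0 0 0 0 0 0 0; 0 0 0 0 0 0 0; 0 0 0 0 0 0 0; 0 0 0 0 0 0 0; 0 0 0 0 0 0 0")

```text
time_s: 18.9
position: [0.6857, 0.1072, 0.2419]
eef_rot: [-3.138, -0.134, 0.0]
force: [0.0, 2.3, -1.3]
grip_width: 0.0236
finger_force: 30.0
```

drive_tool(plan="0 0 0 0 0 0 0; 0 0 0 0 0 0 0; 0 0 0 0 0 0 0; 0 0 0 0 0 0 0; 0 0 0 0 0 0 0")

```text
time_s: 19.4
position: [0.6857, 0.1071, 0.2419]
eef_rot: [-3.138, -0.134, 0.0]
force: [-0.0, 3.9, -0.3]
grip_width: 0.0235
finger_force: 30.0
```

Run:
```python
from h import *
T,s=pose();R0=R.from_matrix(T[:3,:3]);f=lambda t:R0.inv().apply(tab(t,.167)-tab(1.75,.167))
th=[1.75,1.65,1.55,1.45,1.35,1.25,1.15,1.05,.95,.85,.75,.66,.57,.48,.39,.3,.24,.18,.12,.06,0]
for k in range(0,20,5):
    print(th[k]); print("\n".join(str((f(t)-f(th[k])).round(4)) for t in th[k+1:k+6]))
```

```text
1.75
[-0.0165 -0.0001 -0.0026]
[-0.0332 -0.0001 -0.0036]
[-0.0498 -0.0002 -0.0029]
[-0.0664 -0.0003 -0.0006]
[-0.0826 -0.0003  0.0034]
1.25
[-0.0157 -0.0001  0.0056]
[-0.0308 -0.0001  0.0127]
[-0.0452 -0.0002  0.0213]
[-0.0585 -0.0002  0.0313]
[-0.0709 -0.0003  0.0426]
0.75
[-0.0101 -0.      0.0112]
[-0.0191 -0.0001  0.0232]
[-0.027  -0.0001  0.0359]
[-0.0338 -0.0001  0.0494]
[-0.0393 -0.0001  0.0634]
0.3
[-0.003  -0.      0.0096]
[-0.0053 -0.      0.0193]
[-0.0071 -0.      0.0292]
[-0.0083  0.      0.0391]
[-0.0089  0.      0.0491]
```

drive_tool(plan="-0.0165 0 -0.0025 0 0 0 0; -0.033 0 -0.0035 0 0 0 0; -0.05 0 -0.003 0 0 0 0; -0.066 0 -0.0005 0 0 0 0; -0.0825 0 0.0035 0 0 0 0")

```text
time_s: 19.9
position: [0.6044, 0.1002, 0.2392]
eef_rot: [-3.137, -0.134, -0.006]
force: [2.8, 3.8, -4.7]
grip_width: 0.0233
finger_force: 30.0
```

drive_tool(plan="-0.0155 0 0.0055 0 0 0 0; -0.031 0 0.0125 0 0 0 0; -0.045 0 0.0215 0 0 0 0; -0.0585 0 0.0315 0 0 0 0; -0.071 0 0.0425 0 0 0 0")

```text
time_s: 20.4
position: [0.5337, 0.0942, 0.1969]
eef_rot: [-3.138, -0.134, -0.006]
force: [3.5, 5.0, -1.6]
grip_width: 0.0234
finger_force: 30.0
```

Run:
```python
from h import *
T,s=pose();print(T[:3,3],s["force"],s["grip_width"],tab(.75,.167)+[0,0,.003])
```

```text
[0.53365776 0.09417466 0.19690017] [ 3.47259645  5.04663591 -1.58260004] 0.023386845410067164 [0.53310713 0.09637034 0.19599212]
```

drive_tool(plan="-0.01 0 0.011 0 0 0 0; -0.019 0 0.023 0 0 0 0; -0.027 0 0.036 0 0 0 0; -0.034 0 0.0495 0 0 0 0; -0.0395 0 0.0635 0 0 0 0")

```text
time_s: 20.9
position: [0.4944, 0.0908, 0.1329]
eef_rot: [-3.138, -0.134, -0.005]
force: [1.8, 5.6, -0.2]
grip_width: 0.0234
finger_force: 30.0
```

drive_tool(plan="-0.003 0 0.0095 0 0 0 0; -0.0055 0 0.019 0 0 0 0; -0.007 0 0.029 0 0 0 0; -0.0085 0 0.039 0 0 0 0; -0.009 0 0.047 0 0 0 0")

```text
time_s: 21.4
position: [0.4858, 0.0901, 0.0858]
eef_rot: [-3.138, -0.134, -0.004]
force: [-3.6, 3.8, 31.0]
grip_width: 0.0235
finger_force: 30.0
```

drive_tool(plan="0 0 0.001 0 0 0 0; 0 0 0.002 0 0 0 0; 0 0 0.002 0 0 0 0; 0 0 0.002 0 0 0 0; 0 0 0.002 0 0 0 0")

```text
time_s: 21.9
position: [0.4859, 0.0901, 0.0856]
eef_rot: [3.139, 0.134, 0.005]
force: [-4.9, 3.5, 18.1]
grip_width: 0.0236
finger_force: 30.0
```

drive_tool(plan="0 0 -0.001 0 0 0 0; 0 0 -0.001 0 0 0 0.5; 0 0 -0.001 0 0 0 1; 0 0 -0.001 0 0 0 1; 0 0 -0.001 0 0 0 1")

```text
time_s: 22.4
position: [0.4845, 0.0884, 0.0842]
eef_rot: [3.138, 0.132, -0.001]
force: [0.7, -1.2, -0.2]
grip_width: 0.0509
finger_force: 0.0
```

drive_tool(plan="0 0 0 0 0 0 1; 0 0 0 0 0 0 1; 0 0 -0.02 0 0 0 1; 0 0 -0.05 0 0 0 1; 0 0 -0.09 0 0 0 1")

```text
time_s: 22.9
position: [0.4831, 0.089, 0.174]
eef_rot: [-3.139, -0.134, 0.006]
force: [0.9, 0.3, 1.0]
grip_width: 0.09
finger_force: 0.0
```

drive_tool(plan="-0.01 0 -0.03 0 0 0 1; -0.02 0 -0.06 0 0 0 1; -0.02 0 -0.06 0 0 0 1; -0.02 0 -0.06 0 0 0 1; -0.02 0 -0.06 0 0 0 1")

```text
time_s: 23.4
position: [0.4642, 0.0872, 0.2336]
eef_rot: [3.139, 0.133, -0.002]
force: [0.3, -0.0, 0.6]
grip_width: 0.0915
finger_force: 0.0
```

Run:
```python
from h import *
T,s=pose();print(T[:3,3],s["force"],s["grip_width"])
w=grab_frame("wrist");b=grab_frame("side")
save("end",np.hstack([cv2.resize(b[100:240,190:350],(430,376)),cv2.resize(w,(370,376))]))
```

```text
[0.46420232 0.08715379 0.23358224] [ 0.31837808 -0.02977414  0.64477408] 0.09150220312787101
```

View pics/end.png

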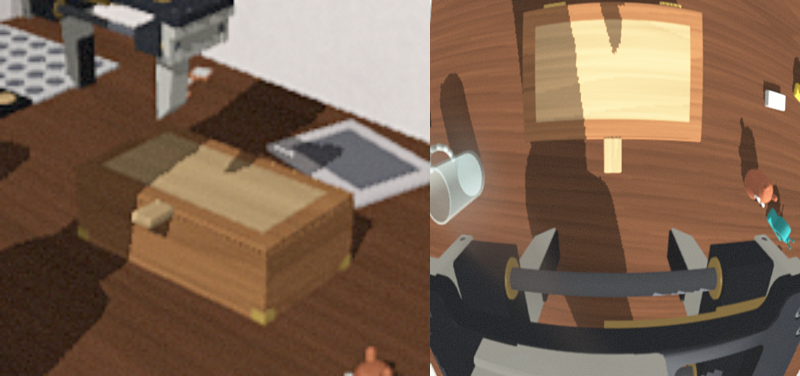

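The lid is fully shut, with the tab level at (612,155) in the wrist half of the picture. The arm is clear, so I'm handing in.

```bash
python3 -c "
from cell import workorder
print(workorder.job_done())"
```

```text
the job is handed in; nothing more can be done
None
```

The snail stands on the cork liner in the compartment that was empty, the lid was lowered under grip until shut, nothing else was knowingly touched, and the job is handed in at about 23.5 s of the 72 s allowed; no verdict came back.

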